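# Take the sowing plate out of its jig for washing

## Robot

A 6-joint arm with a two-finger parallel gripper is mounted at the origin on the work surface. World frame = base frame: x ahead of the robot, y to its left, z up, the work surface at z = 0. Lengths are in m, angles in rad, forces in N, time in s.
With the tool pointing down it reaches from about 0.325 to 0.85 m from the base axis. Payload 15.5 kg.
Tool frame: the origin (TCP) lies on the centre line of the jaws, within the pads' length; the fingertips stand r.tips_ahead ahead of it and the grasp point (between the pads) lies 3 mm ahead of it (r.tips_ahead is the distance from the TCP to the fingertips, in m); x points along the fingers, z is the direction in which the jaws open and shut, and the axes are right-handed (so a half turn about x gives the same grasp; the last joint's range is limited). The gripper opens to 91 mm and grips with 3 to 60 N. Pads are 32 mm wide; open, the fingers measure 118 mm over their backs; the gripper's body (76 mm by 178 mm) begins 60 mm behind the grasp point.
Start: joints at [-1.258, 0.494, 1.345, -0, 1.302, -0.096], TCP at [0.248, -0.574, 0.236] pointing down, gripper open.
Joint ranges: [-2.91, 2.91], [-0.82, 2.16], [0.22, 2.67], [-1.22, 4.37], [0.12, 2.79], [-3.08, 3.08]. Speed limits (rad/s): [1.89, 1.89, 2.57, 3.01, 3.01, 3.01].

## Interface

Orientations are given as a unit quaternion [w, x, y, z].
In Python, from bench import r gives the robot as it stands. Calls block until the motion is done:
- r.move_to(position, orientation): joint-space move of the TCP to a pose.
- r.move_l(position, attitude=None, velocity=0.15): straight line of the TCP; attitude=None keeps the orientation; velocity is the mean speed in m/s.
- r.move_j(angles): joint-space move.
- r.move_gripper(opening, squeeze=None): finger opening in m; squeeze is the grip in N (None keeps the last); returns when the fingers have stopped.
- r.hold(seconds).
- r.solve_ik(position, orientation): joint angles nearest the present ones, or None.
- r.sense(): the state.
- r.capture(name): name is "scene" or "top"; returns the picture (420x560x3 uint8, red, green, blue); there is no depth.
- r.camera_model(name): a dict with "fx", "fy", "cx", "cy" (pixels), "distortion" ([k1, k2, p1, p2, k3] as OpenCV has them; the pictures are not rectified), "R" (3x3) and "t" (3): a world point X has camera coordinates R X + t. Camera axes: x right, y down, z forward; pixel columns grow to the right and rows downward; lengths in m; the calibration is good to about 2 mm. A picture is of the moment at which its call begins. camera_model takes no time and is no camera call.
A pose or a line that the arm cannot do raises r.IKError and nothing moves.
- r.finish_job(): hands the job in, once; it reports no verdict.
Trained networks look in the newest picture that a camera, given by its name, has taken for a name from the list of things; names that differ only in an ending like _2 or _b are one class to them, and where a whole thing is asked for, a point or a joint stands for the part that bears it (a point fixed in the world has none). Each returns a list of dicts, best first, with "score" (0 to 1); they miss things now and then, are a little off and sometimes report something else, mostly with a low value. They report only what shows in the picture. A call takes as long as a camera call. They do not tell look-alikes from the thing itself.
- r.silhouettes(query, camera): "mask" (420x560 bool, what is visible of it) and "rect" ([left, top, right, bottom] in pixels, round what is visible of it).
The state is a dict: "clock": time; "joints": joint angles; "joint_vel": joint speeds; "tau": joint torques, N m; "tcp_pos": TCP position; "orientation": TCP orientation; "wrist_force": force on the tool from outside, world axes, zero at the start; "moment": the same for the moment, N m; "width": finger opening in m.
Only numpy, scipy, OpenCV 4.12 (cv2) and the standard library are available. Lean on these libraries where they do the work, as an engineer would, in place of code of your own. Each camera call takes 0.05 s, during which the arm holds its last target.

## Task

Take the yellow sowing plate out of the jig for washing: lift the clamp bar by its red handle and fold it right back so that it stays open by itself, slide the plate out through the jig's open end with light pressure on its rubber thumb patch until its end can be gripped, then lay it flat in the wash tray, patch side up, and let go. The plate is brittle, so never press it hard, drop it or let it down on the bench; leave the bar open and do not disturb the jar, the bottle and the seedling pot.

Things in the scene. Friction and masses are not known exactly. Their poses are not given: they have to be found in the camera images.
- jig: White jig fixed to the bench: block 100 mm (x) by 190 mm (y), its top (bed) 55 mm high. Origin centre of underside, z up. A 64 mm wide channel runs along y; rails with lips (52 mm apart, tops 70 mm high) let the plate only slide, not lift. Stop at +y end; -y end is open.
- jig_mouth (a point): Middle of the bed's edge at the jig's open -y end, 55 mm above the bench, 95 mm from the jig's origin. The plate comes out here along the jig's -y.
- bar_hinge (a point): Point on the clamp bar's hinge axis, which is parallel to the jig's y: 66 mm to +x of the channel's middle, 80 mm to -y of the jig's origin, 70 mm above the bench. Its bracket here is 34 mm (x) by 60 mm (y) and 84 mm high.
- bar (a joint): Angle of the steel clamp bar (24 mm wide, about 0.2 kg): 0 = shut, level across the channel's open end, a nose hanging in front of the plate's end; grows as it is lifted from the robot's side up and over towards the jig's +x; 1.9 = folded back on its stop. Swings freely: below about 1.6 it falls shut, above it falls open and stays.
- bar_grip (a point): Grip point on the axis of the red round handle at the bar's free end: a rod 16 mm thick, parallel to the jig's y, sticking out 73 mm from the bar beyond the jig's open end; this point is 38 mm out from the bar, 134 mm from the hinge axis, 78 mm above the bench when shut. Its sleeve spins freely on its axle, so a hand that stays upright can hold it while the bar swings.
- plate: Yellow acrylic plate 60 mm (x) by 160 mm (y) by 8 mm, about 0.1 kg. Origin centre of underside, z up, axes as the jig's. Lies on the bed, its end about 15 mm inside the open end, top 2 mm below the lips. Slides easily (friction 0.2); fingertips grip it better: 5 to 15 N down on its patch is enough to drag it. Brittle: over 60 N against jig or tray breaks it.
- plate_thumb (a point): Middle of the plate's 40 mm square black rubber thumb patch, on its top face (63 mm above the bench), 45 mm from the plate's centre towards its +y end.
- tray: Shallow wash tray, dark grey outside and white inside, heavy, will not move: 190 mm (its x) by 240 mm (its y), walls 32 mm high and 5 mm thick, floor 5 mm above the bench. Origin: centre of its underside, z up.
- seed_jar: Amber seed jar, 64 mm wide, 100 mm tall; origin centre of its underside. Leave alone.
- feed_bottle: Green feed bottle, 60 mm wide, 170 mm tall; origin centre of its underside. Leave alone.
- seedling_pot: Black pot of seedlings, 72 mm wide at its rim, about 105 mm tall; origin centre of its underside. Leave alone.
Not all that is in view belongs to the job. There is more than one size of the plate; the job needs the middle-sized.

How it is judged:
On the way, in this order (a step that is already met when the one before it is completed fails the run):
1. the clamp bar is folded back past the point where it stays open (value of joint bar above 1.65 rad), for 0.2 s.
2. with the bar open, the plate is slid at least 50 mm along the channel towards the open end, still lying level in it (value of joint bar above 1.65 rad and y of plate in the frame of jig between -0.15 and -0.05 m and x of plate in the frame of jig between -0.012 and 0.012 m and z of plate in the frame of jig between 0.045 and 0.065 m).
At the end, for the whole second after the job is handed in: The plate lies flat on the floor of the wash tray (its underside within 5 mm of the floor, tilted less than 0.06 rad, patch side up), at rest and released; the clamp bar is still folded back open (beyond 1.65 rad) (value of joint bar above 1.65 rad and horizontal distance between plate and tray below 0.1 m and z of plate in the frame of tray below 0.01 m and angle between plate's own z axis and vertical below 0.06 rad and linear speed of plate below 0.02 m/s); the robot touches nothing.
It fails at once if the plate is pressed with more than 60 N against the jig or the tray (contact force between plate and jig above 60 N or contact force between plate and tray above 60 N).
It fails at once if the plate is dropped (free in the air, touching nothing, higher than 60 mm above the bench) (contact force between plate and anything else below 0.02 N and height (world z) of plate above 0.062 m).
It fails at once if the plate comes down on the bench outside the tray (height (world z) of plate below 0.03 m and horizontal distance between plate and tray above 0.16 m).
It fails at once if the jar, the bottle or the seedling pot is shifted by more than 30 mm or tipped (distance of any of seed_jar, feed_bottle, seedling_pot from where it was at the start of the episode above 0.03 m or angle between any of seed_jar, feed_bottle, seedling_pot's own z axis and vertical above 0.5 rad).
It also fails if it takes over 67 s, if anything falls off the work surface, if the arm or the gripper's body presses on something with over 40 N, if the wrist force passes 120 N, or if a joint passes its speed limit or range.

## Working session

There is one attempt and no reset: what is moved stays moved. The work goes in short steps, each a Python script; the robot and the scene stay as the last script left them, time stands still between calls to the robot, and variables do not carry over. Pictures are saved under pics/ and viewed, and the job is handed in when it is done.

```bash
ls; mkdir -p pics; python3 - <<'E'
from bench import r
import cv2,numpy as np
for n in("scene","top"):
    im=r.capture(n); cv2.imwrite(f"pics/{n}0.png",im[:,:,::-1]); m=r.camera_model(n); print(n,{k:np.round(v,4).tolist() for k,v in m.items()})
print(r.tips_ahead); s=r.sense(); print(s)
E
```

```text
pics
scene {'fx': 387.337, 'fy': 387.337, 'cx': 280.1556, 'cy': 205.527, 'distortion': [-0.0872, 0.0, 0.0, 0.0, 0.0], 'R': [[-0.5764, 0.8171, -0.0079], [0.6963, 0.4861, -0.528], [-0.4277, -0.3098, -0.8492]], 't': [0.3119, -0.3873, 1.126]}
top {'fx': 546.9482, 'fy': 546.9482, 'cx': 275.6278, 'cy': 204.2574, 'distortion': [-0.0575, 0.0, 0.0, 0.0, 0.0], 'R': [[0.0284, -0.9996, 0.0078], [-0.9878, -0.0292, -0.1527], [0.1528, -0.0033, -0.9882]], 't': [0.0024, 0.5857, 1.1587]}
0.022
{'clock': 0.1, 'joints': array([-1.25851217e+00,  4.94098504e-01,  1.34608338e+00,  5.31656867e-06,
        1.30249087e+00, -9.54874645e-02]), 'joint_vel': array([-4.16016214e-04, -1.32449146e-03, -1.40712447e-03, -7.63231603e-04,
       -6.43261707e-04,  7.75532235e-06]), 'tau': array([ 1.64564688e-03, -8.80239272e+01, -3.82546091e+01,  7.08416523e-02,
        4.80934116e-02,  1.60197862e-05]), 'tcp_pos': array([ 0.24776482, -0.57344013,  0.23540708]), 'orientation': array([ 0.59058481,  0.38864651,  0.59117784, -0.38816523]), 'wrist_force': array([-0.34879115, -0.8057972 , -0.41931694]), 'moment': array([-0.02436733, -0.02202482,  0.00448894]), 'width': 0.09090494584822567}
```

View pics/scene0.png

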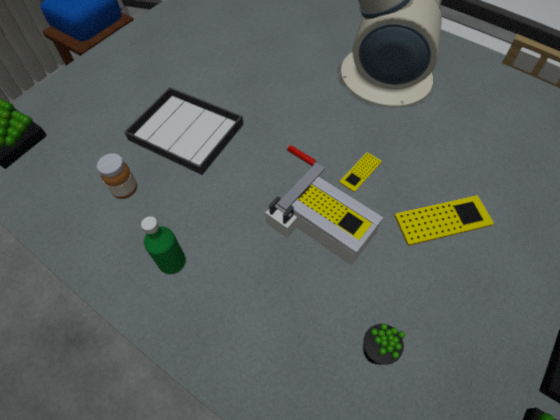

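View pics/top0.png

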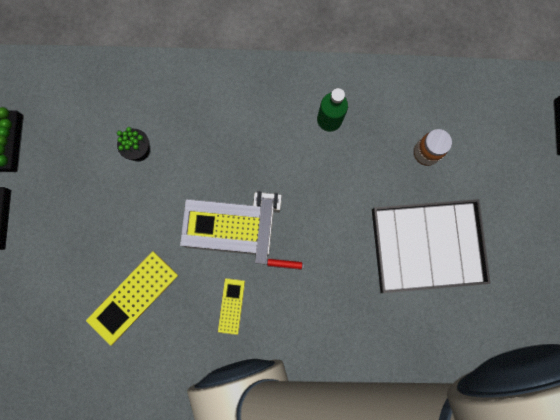

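The plates that could be confused are the small loose one (top 231,306), the large loose one (top 132,298), and the one in the jig (top 225,226). The one in the jig is middle-sized and clamped, so I choose that. Next I'll take a close crop and run the networks.

```bash
python3 - <<'E'
from bench import r
import cv2,numpy as np
out={}
for n in("scene","top"):
    im=r.capture(n)
    for q in("jig","tray","bar_grip","bar","plate","seed_jar","feed_bottle","seedling_pot"):
        for i,d in enumerate(r.silhouettes(q,n)[:3]):
            ys,xs=np.nonzero(d["mask"]); print(n,q,round(d["score"],2),np.round(d["rect"]).tolist(),xs.mean().round(1),ys.mean().round(1),d["mask"].sum())
            out[f"{n}|{q}|{i}"]=d["mask"]
np.savez_compressed("masks.npz",**out)
im=cv2.imread("pics/top0.png"); cv2.imwrite("pics/topc.png",cv2.resize(im[180:320,165:325],None,fx=5,fy=4.28571 if 0 else 5,interpolation=cv2.INTER_CUBIC)[:600])
im=cv2.imread("pics/scene0.png"); cv2.imwrite("pics/scenec.png",cv2.resize(im[135:270,255:395],None,fx=5,fy=5,interpolation=cv2.INTER_CUBIC)[:600])
im=cv2.imread("pics/top0.png"); cv2.imwrite("pics/topt.png",cv2.resize(im[190:300,365:500],None,fx=5,fy=5,interpolation=cv2.INTER_CUBIC)[:600])
E
```

```text
scene jig 0.71 [264.0, 145.0, 379.0, 265.0] 320.0 214.1 4612
scene tray 0.7 [126.0, 88.0, 243.0, 173.0] 184.9 129.6 5806
scene bar_grip 0.87 [278.0, 148.0, 325.0, 208.0] 301.3 178.6 840
scene bar 0.87 [276.0, 146.0, 324.0, 212.0] 301.1 178.3 920
scene plate 0.94 [340.0, 150.0, 380.0, 193.0] 359.9 171.5 765
scene plate 0.77 [294.0, 186.0, 372.0, 244.0] 335.5 212.1 1595
scene plate 0.71 [395.0, 195.0, 492.0, 244.0] 441.9 220.0 2845
scene seed_jar 0.94 [102.0, 153.0, 138.0, 202.0] 116.9 175.6 1236
scene feed_bottle 0.61 [140.0, 217.0, 187.0, 275.0] 162.4 246.4 1569
top jig 0.8 [183.0, 192.0, 301.0, 269.0] 239.2 228.7 3472
top tray 0.64 [373.0, 203.0, 488.0, 291.0] 429.9 245.8 9342
top bar_grip 0.9 [254.0, 202.0, 306.0, 267.0] 269.2 240.3 1021
top bar 0.71 [255.0, 200.0, 302.0, 270.0] 268.8 239.4 963
top plate 0.97 [189.0, 214.0, 255.0, 245.0] 222.7 226.2 1655
top plate 0.97 [86.0, 255.0, 176.0, 347.0] 130.9 298.4 3451
top plate 0.93 [218.0, 279.0, 244.0, 332.0] 230.9 306.2 1111
top seed_jar 0.77 [414.0, 129.0, 453.0, 165.0] 432.4 146.7 1010
top feed_bottle 0.91 [317.0, 91.0, 348.0, 131.0] 331.7 110.1 923
top seedling_pot 0.6 [114.0, 129.0, 151.0, 160.0] 133.1 144.4 867
```

View pics/topc.png

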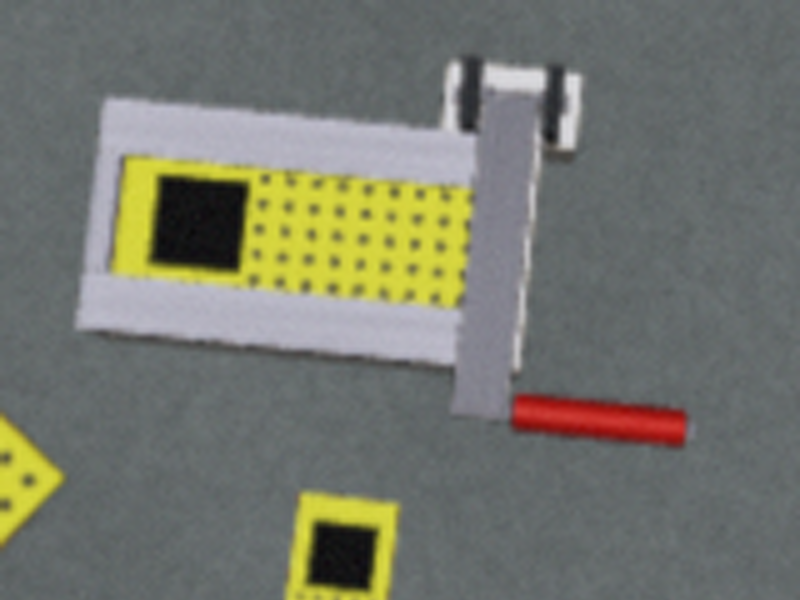

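View pics/scenec.png

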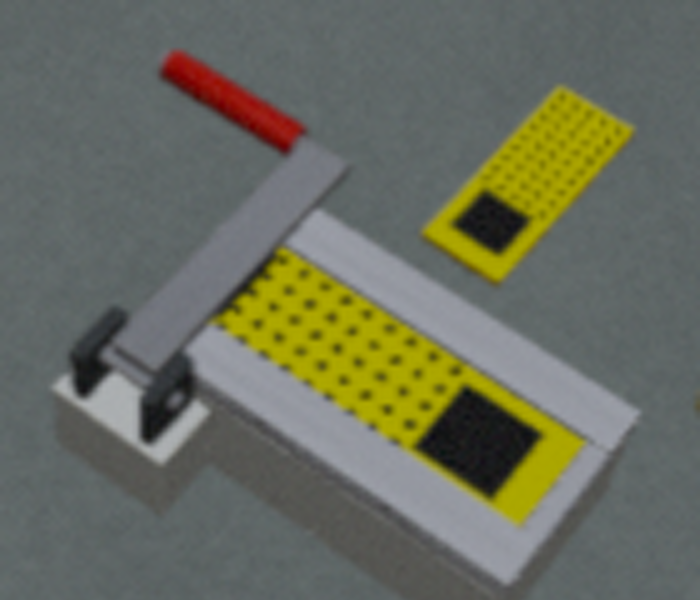

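View pics/topt.png

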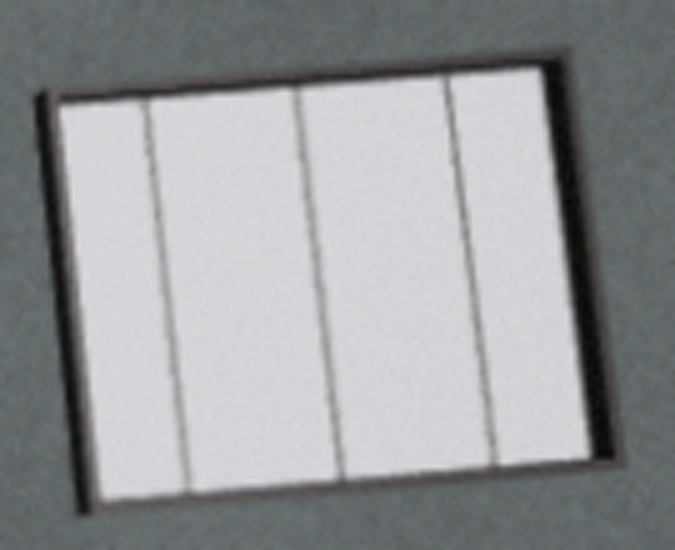

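Top crop: the jig plate is the middle-sized one, lying under the bar with its patch at about (205,225). The red handle runs from (268,263) to (302,265), and the tray is centred near (431,246). Next I'll fit the poses from corners.

```bash
cat > h.py <<'E'
import numpy as np,cv2
from bench import r
from scipy.optimize import least_squares
C={n:r.camera_model(n) for n in("scene","top")}
def proj(n,P):
    m=C[n];K=np.array([[m["fx"],0,m["cx"]],[0,m["fy"],m["cy"]],[0,0,1]])
    R=np.array(m["R"],float);t=np.array(m["t"],float)
    return cv2.projectPoints(np.array(P,float).reshape(-1,3),cv2.Rodrigues(R)[0],t,K,np.array(m["distortion"],float))[0].reshape(-1,2)
def W(p,L):
    x,y,a=p;L=np.atleast_2d(np.array(L,float));c,s=np.cos(a),np.sin(a)
    return np.c_[x+c*L[:,0]-s*L[:,1],y+s*L[:,0]+c*L[:,1],L[:,2]]
def backproj(n,uv,z):
    m=C[n];K=np.array([[m["fx"],0,m["cx"]],[0,m["fy"],m["cy"]],[0,0,1]])
    q=cv2.undistortPoints(np.array(uv,float).reshape(-1,1,2),K,np.array(m["distortion"],float)).reshape(-1,2)
    R=np.array(m["R"]);o=-R.T@np.array(m["t"]);d=np.c_[q,np.ones(len(q))]@R
    return o+d*((z-o[2])/d[:,2])[:,None]
E
python3 - <<'E'
from h import *
t=lambda x,y:(165+x/5,180+y/5)
s=lambda x,y:(255+x/5,135+y/5)
J=[("top",(.05,.095,.07),t(105,98),0),("top",(-.05,.095,.07),t(78,328),0),
("scene",(-.05,.095,.07),s(640,412),0),("scene",(.05,.095,.07),s(508,583),0)]
P=[(.02,.065),(.02,.025),(-.02,.025),(-.02,.065)]
for l,a,b in zip(P,[(155,175),(248,183),(240,271),(150,265)],[(492,497),(415,450),(467,385),(541,433)]):
    J+=[("top",l+(.063,),t(*a),1),("scene",l+(.063,),s(*b),1)]
J+=[("top",(-.068,-.165,.078),t(687,428),0),("scene",(-.068,-.165,.078),s(172,63),0)]
J+=[("top",(-.068,-.092,.078),t(515,411),0)]
def f(p,v=False):
    res=np.array([proj(n,W(p[:3],(l[0],l[1]+p[3]*k,l[2])))[0]-uv for n,l,uv,k in J]);return res if v else res.ravel()
o=least_squares(f,[.5,.1,0,0],loss="soft_l1");print("jig",o.x.round(4));
for j,e in zip(J,f(o.x,1)):print(j[:2],e.round(2))
j=o.x[:3]
t=lambda x,y:(365+x/5,190+y/5)
T=[("top",(.095,.12,.032),t(50,93)),("top",(.095,-.12,.032),t(570,50)),("top",(-.095,-.12,.032),t(625,463)),("top",(-.095,.12,.032),t(90,508)),
("scene",(-.095,-.12,.032),(169,89)),("scene",(-.095,.12,.032),(243,121))]
g=lambda p,v=False:(lambda a:a if v else a.ravel())(np.array([proj(n,W(p,l))[0]-uv for n,l,uv in T]))
o2=least_squares(g,[.45,-.25,0]);print("tray",o2.x.round(4));print(g(o2.x,1).round(1))
np.save("pose.npy",np.r_[o.x,o2.x])
for nme,l in [("hinge",(.066,-.08,.07)),("grip",(-.068,-.13,.078)),("thumb",(0,.045+o.x[3],.063)),("mouth",(0,-.095,.055)),("tip",(-.068,-.165,.078))]:print(nme,W(j,l).round(4))
for q,uv,z in [("jar",(438,135),.1),("bottle",(338,95),.17),("pot",(128,137),.09)]:print(q,backproj("top",[uv],z).round(3))
for q,uv,z in [("bottle",(150,223),.17),("jar",(110,160),.1)]:print(q,backproj("scene",[uv],z).round(3))
E
```

```text
jig [ 0.5306  0.1219 -0.0652  0.0052]
('top', (0.05, 0.095, 0.07)) [-0.19 -0.33]
('top', (-0.05, 0.095, 0.07)) [-0.3  -0.23]
('scene', (-0.05, 0.095, 0.07)) [-0.33 -1.31]
('scene', (0.05, 0.095, 0.07)) [-0.51 -0.8 ]
('top', (0.02, 0.065, 0.063)) [ 0.06 -0.5 ]
('scene', (0.02, 0.065, 0.063)) [-0.03  0.29]
('top', (0.02, 0.025, 0.063)) [-0.16 -0.36]
('scene', (0.02, 0.025, 0.063)) [-1.   -1.15]
('top', (-0.02, 0.025, 0.063)) [-0.6   0.41]
('scene', (-0.02, 0.025, 0.063)) [-0.53 -1.25]
('top', (-0.02, 0.065, 0.063)) [-1.08 -0.15]
('scene', (-0.02, 0.065, 0.063)) [ 0.86 -0.44]
('top', (-0.068, -0.165, 0.078)) [-1.09 -0.36]
('scene', (-0.068, -0.165, 0.078)) [-0.68 -0.34]
('top', (-0.068, -0.092, 0.078)) [-1.2  -0.22]
tray [ 0.5078 -0.3284  0.0987]
[[-1.2 -2.8]
 [ 0.  -1.5]
 [-0.4  0.7]
 [-0.9  0. ]
 [ 0.6 -2.5]
 [-0.9 -4.9]]
hinge [[0.5913 0.0378 0.07  ]]
grip [[ 0.4543 -0.0034  0.078 ]]
thumb [[0.5339 0.172  0.063 ]]
mouth [[0.5244 0.0271 0.055 ]]
tip [[ 0.452  -0.0383  0.078 ]]
jar [[ 0.739 -0.327  0.1  ]]
bottle [[ 0.795 -0.101  0.17 ]]
pot [[0.716 0.343 0.09 ]]
bottle [[ 0.797 -0.097  0.17 ]]
jar [[ 0.72  -0.331  0.1  ]]
```

```bash
cat >> h.py <<'E'
pose=np.load("pose.npy"); jig=pose[:3]; tray=pose[4:7]
from scipy.spatial.transform import Rotation as Ro
def down(psi):
    "tool down, jaw axis (tool z) along world heading psi"
    x=np.array([0,0,-1.]);z=np.array([np.cos(psi),np.sin(psi),0]);y=np.cross(z,x)
    q=Ro.from_matrix(np.c_[x,y,z]).as_quat();return q[[3,0,1,2]]
def JP(x,y,z): return W(jig,(x,y,z))[0]
def handle(a):
    d=np.arctan2(.008,.1338); R=.134
    return JP(.066-R*np.cos(a+d),-.13,.07+R*np.sin(a+d))
def st():
    s=r.sense();print("t%.2f tcp %s F %s w %.4f"%(s["clock"],np.round(s["tcp_pos"],4),np.round(s["wrist_force"],1),s["width"]));return s
E
python3 - <<'E'
from h import *
for psi in (jig[2],jig[2]+np.pi,jig[2]+np.pi/2,jig[2]-np.pi/2):
    print(round(psi,2))
    for p in [handle(0),handle(.9),handle(1.85),JP(0,.05,.09),JP(0,-.04,.09),JP(0,-.142,.09),W(tray,(0,-.054,.05))[0]]:
        q=r.solve_ik(p,down(psi));print(p.round(3),None if q is None else np.round(q,2))
E
```

```text
-0.07
[ 0.455 -0.003  0.078] [-0.14  0.51  1.93 -0.    0.71 -0.07]
[ 0.511 -0.007  0.18 ] [-0.13  0.4   1.69 -0.    1.04 -0.07]
[ 0.632 -0.015  0.196] [-0.12  0.54  1.37 -0.    1.23 -0.05]
[0.534 0.172 0.09 ] [ 0.2   0.59  1.66 -0.    0.9   0.27]
[0.528 0.082 0.09 ] [ 0.04  0.56  1.72 -0.    0.86  0.11]
[ 0.521 -0.02   0.09 ] [-0.15  0.55  1.75 -0.    0.84 -0.09]
[ 0.513 -0.382  0.05 ] [-0.73  0.73  1.48 -0.    0.94 -0.67]
3.08
[ 0.455 -0.003  0.078] [-0.14  0.51  1.93 -0.    0.71  3.07]
[ 0.511 -0.007  0.18 ] [-0.13  0.4   1.69 -0.    1.04  3.08]
[ 0.632 -0.015  0.196] None
[0.534 0.172 0.09 ] [ 0.2   0.59  1.66 -0.    0.9  -2.87]
[0.528 0.082 0.09 ] [ 0.04  0.56  1.72 -0.    0.86 -3.03]
[ 0.521 -0.02   0.09 ] [-0.15  0.55  1.75 -0.    0.84  3.05]
[ 0.513 -0.382  0.05 ] [-0.73  0.73  1.48 -0.    0.94  2.47]
1.51
[ 0.455 -0.003  0.078] [-0.14  0.51  1.93 -0.    0.71 -1.64]
[ 0.511 -0.007  0.18 ] [-0.13  0.4   1.69 -0.    1.04 -1.64]
[ 0.632 -0.015  0.196] [-0.12  0.54  1.37 -0.    1.23 -1.62]
[0.534 0.172 0.09 ] [ 0.2   0.59  1.66 -0.    0.9  -1.3 ]
[0.528 0.082 0.09 ] [ 0.04  0.56  1.72 -0.    0.86 -1.46]
[ 0.521 -0.02   0.09 ] [-0.15  0.55  1.75 -0.    0.84 -1.66]
[ 0.513 -0.382  0.05 ] [-0.73  0.73  1.48 -0.    0.94 -2.24]
-1.64
[ 0.455 -0.003  0.078] [-0.14  0.51  1.93 -0.    0.71  1.5 ]
[ 0.511 -0.007  0.18 ] [-0.13  0.4   1.69 -0.    1.04  1.51]
[ 0.632 -0.015  0.196] [-0.12  0.54  1.37 -0.    1.23  1.52]
[0.534 0.172 0.09 ] [ 0.2   0.59  1.66 -0.    0.9   1.84]
[0.528 0.082 0.09 ] [ 0.04  0.56  1.72 -0.    0.86  1.68]
[ 0.521 -0.02   0.09 ] [-0.15  0.55  1.75 -0.    0.84  1.48]
[ 0.513 -0.382  0.05 ] [-0.73  0.73  1.48 -0.    0.94  0.9 ]
```

```bash
python3 - <<'E'
from h import *
q=down(jig[2]); off=np.array([0,0,.003])+W(np.r_[0,0,jig[2]],(0,-.005,0))[0]
r.move_gripper(.06,10)
r.move_to(handle(0)+off+[0,0,.08],q); st()
r.move_l(handle(0)+off,velocity=.12); st()
cv2.imwrite("pics/top1.png",r.capture("top")[:,:,::-1]);cv2.imwrite("pics/scene1.png",r.capture("scene")[:,:,::-1])
r.move_gripper(.0,12); st()
E
```

```text
t3.83 tcp [ 0.4546 -0.009   0.1611] F [-0.6  0.6 -0.2] w 0.0596
t4.64 tcp [ 0.4545 -0.0086  0.0814] F [-0.4  0.3  0.1] w 0.0598
t5.48 tcp [ 0.4548 -0.0085  0.0811] F [ 3.9  0.9 -1.2] w 0.0155
```

View pics/scene1.png

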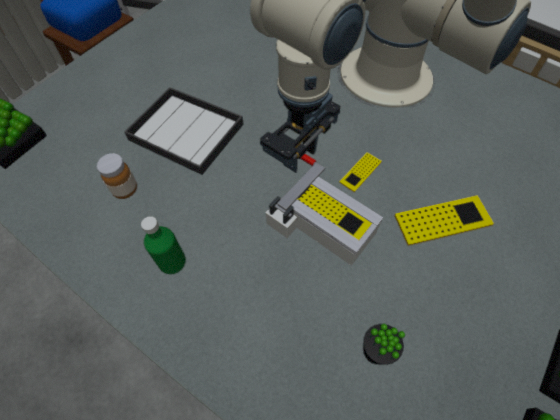

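The width reads 15.5 mm, so the handle is gripped (scene about 308,157). Now I'll swing the bar along the arc, with a force check at each step.

```bash
python3 - <<'E'
from h import *
off=r.sense()["tcp_pos"]-handle(0)
for a in np.linspace(0,1.85,10)[1:]:
    r.move_l(handle(a)+off,velocity=.15); s=st()
    if np.linalg.norm(s["wrist_force"])>40: print("stop",a);break
cv2.imwrite("pics/scene2.png",r.capture("scene")[:,:,::-1])
E
```

```text
t5.82 tcp [ 0.4594 -0.0088  0.1085] F [ 2.  -0.6 -1.5] w 0.0157
t6.15 tcp [ 0.4691 -0.0094  0.1337] F [ 2.1 -0.5 -2.3] w 0.0154
t6.48 tcp [ 0.4836 -0.0104  0.1564] F [ 1.5 -2.7 -2.1] w 0.0157
t6.82 tcp [ 0.5028 -0.0117  0.176 ] F [-1.1 -2.6  0.7] w 0.0155
t7.15 tcp [ 0.5259 -0.0133  0.1913] F [-4.5 -3.3  5.7] w 0.0158
t7.48 tcp [ 0.5512 -0.015   0.2014] F [-3.8 -3.6  8.2] w 0.0157
t7.82 tcp [ 0.5781 -0.0167  0.206 ] F [-0.9 -4.9  5.2] w 0.0155
t8.15 tcp [ 0.6055 -0.0185  0.2053] F [ 0.4 -2.8  5.8] w 0.0156
t8.48 tcp [ 0.6324 -0.0203  0.199 ] F [ 1.7 -5.2  5.5] w 0.0161
```

View pics/scene2.png

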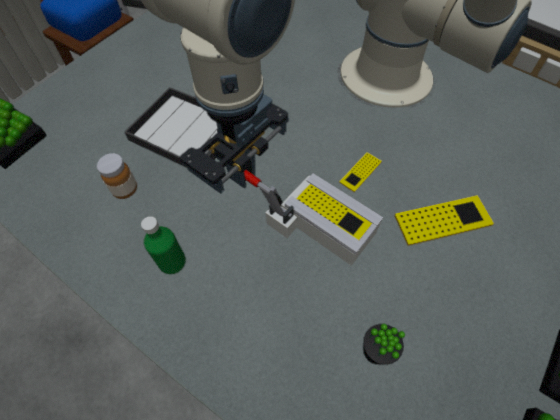

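Force is low and the bar stands folded back (scene 268,190). Release, retreat, and check.

```bash
python3 - <<'E'
from h import *
r.move_gripper(.045); st()
p=r.sense()["tcp_pos"]
r.move_l(p+[0,0,.06],velocity=.15)
r.move_gripper(0,10)
p=JP(0,.055,.17)
r.move_to(JP(0,.055,.19),down(jig[2]-np.pi/2)); st()
cv2.imwrite("pics/scene3.png",r.capture("scene")[:,:,::-1])
cv2.imwrite("pics/top3.png",r.capture("top")[:,:,::-1])
E
```

```text
t9.16 tcp [ 0.6327 -0.02    0.1994] F [ 0.7 -0.7 -0.3] w 0.0451
t12.22 tcp [0.5345 0.1766 0.1901] F [-0.2 -0.   0.5] w 0.0003
```

View pics/scene3.png

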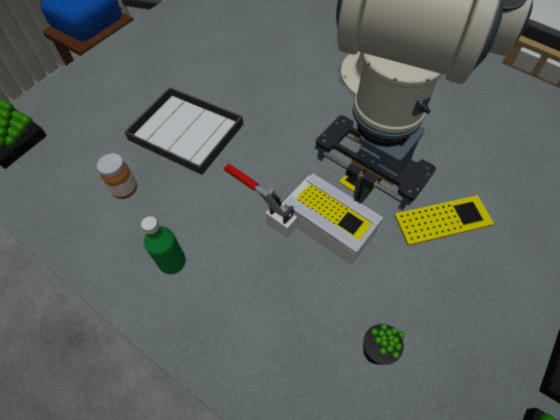

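View pics/top3.png

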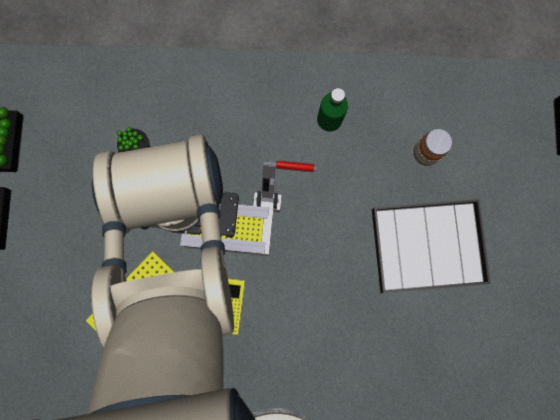

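The bar is open by itself (scene 250,185; top 290,166). Now I'll press down gradually on the patch.

```bash
python3 - <<'E'
from h import *
r.move_l(JP(0,.053,.090),velocity=.15); s=st(); f0=s["wrist_force"][2]
z=.090
while z>.080:
    z-=.0007; r.move_l(JP(0,.053,z),velocity=.03); r.hold(.05); f=r.sense()["wrist_force"][2]-f0; print(round(z,4),round(f,1))
    if f>8: break
st()
E
```

```text
t13.14 tcp [0.5346 0.1749 0.0907] F [ 0.3 -0.9  0.1] w 0.0002
0.0893 0.3
0.0886 0.5
0.0879 -0.8
0.0872 0.1
0.0865 0.8
0.0858 -0.4
0.0851 5.7
0.0844 18.8
t15.54 tcp [0.5343 0.1748 0.0853] F [-4.3 -0.5 19. ] w 0.0008
```

```bash
python3 - <<'E'
from h import *
z=.0848
r.move_l(JP(0,.053,z),velocity=.03); st()
y=.053
for i in range(10):
    y-=.0093
    r.move_l(JP(0,y,z),velocity=.05); s=st(); f=s["wrist_force"][2]
    z-=np.clip((10-f)/22000,-.0004,.0004)
    if f>28: break
cv2.imwrite("pics/scene4.png",r.capture("scene")[:,:,::-1])
cv2.imwrite("pics/top4.png",r.capture("top")[:,:,::-1])
E
```

```text
t15.79 tcp [0.5342 0.1748 0.0853] F [-3.2 -0.6 12.1] w 0.0006
t16.12 tcp [0.534  0.1653 0.0853] F [-0.9 -1.4  9.9] w 0.0005
t16.46 tcp [0.5334 0.156  0.0853] F [ 0.7 -2.1  9.8] w 0.0003
t16.79 tcp [0.5329 0.1467 0.0853] F [-0.1 -2.  10.4] w 0.0005
t17.12 tcp [0.5322 0.1374 0.0853] F [-0.  -2.5  9.9] w 0.0004
t17.46 tcp [0.5317 0.1281 0.0853] F [-0.1 -2.7  9.5] w 0.0002
t17.79 tcp [0.5311 0.1188 0.0853] F [ 0.3 -2.  10.1] w 0.0005
t18.12 tcp [0.5305 0.1095 0.0853] F [-0.2 -4.  10.7] w 0.0004
t18.46 tcp [0.5298 0.1002 0.0853] F [ 0.2 -2.7 10.1] w 0.0002
t18.79 tcp [0.5292 0.0909 0.0853] F [ 0.1 -2.   9.4] w 0.0005
t19.12 tcp [0.5286 0.0816 0.0853] F [ 0.3 -3.2 10.8] w 0.0005
```

View pics/scene4.png

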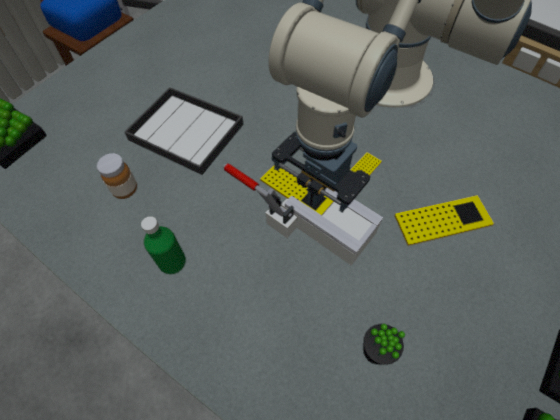

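View pics/top4.png

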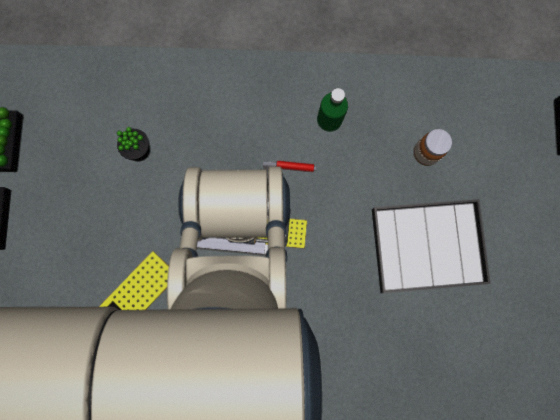

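The plate now sticks out of the open end (top, end edge at about x=306). I'll measure that end and then lift off the patch.

```bash
python3 - <<'E'
from h import *
im=cv2.imread("pics/top4.png")[:,:,::-1].astype(int)
m=(im[...,0]>110)&(im[...,1]>100)&(im[...,2]<70); m[:, :275]=0; m[:205]=0;m[260:]=0;m[:,330:]=0
ys,xs=np.nonzero(m)
ends=[xs[ys==y].max() for y in range(ys.min()+3,ys.max()-2)]
e=(np.median(ends)+.5,(ys.min()+ys.max())/2)
w=backproj("top",[e],.063)[0]; c,s=np.cos(jig[2]),np.sin(jig[2]); d=w[:2]-jig[:2]
print(e,ys.min(),ys.max(),w,"jig frame",c*d[0]+s*d[1],-s*d[0]+c*d[1])
p=r.sense()["tcp_pos"]
r.move_l(p+[0,0,.105],velocity=.25); 
r.move_gripper(.085,20)
r.move_to(JP(0,-.142,.16),down(jig[2])); st()
cv2.imwrite("pics/scene5.png",r.capture("scene")[:,:,::-1])
E
```

```text
(np.float64(305.5), np.float64(233.0)) 219 247 [ 0.52198515 -0.04664705  0.063     ] jig frame 0.0023506171757585338 -0.1687518591683809
t22.73 tcp [ 0.5214 -0.0197  0.16  ] F [-0.2  0.2  0.2] w 0.0850
```

View pics/scene5.png

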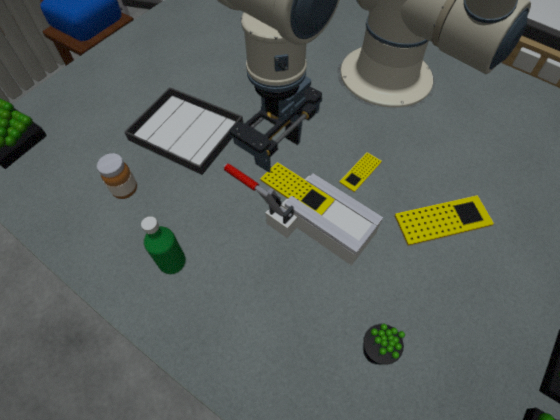

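Plate end is at jig y = -0.169 as planned, and the bar is still open. Descend astride it and grip.

```bash
python3 - <<'E'
from h import *
r.move_l(JP(.001,-.142,.0725),velocity=.12); st()
r.move_gripper(.0,22); s=st()
if .055<s["width"]<.065:
    r.move_l(JP(.001,-.18,.0728),velocity=.1); st()
    r.move_l(JP(.001,-.245,.0728),velocity=.12); st()
cv2.imwrite("pics/scene6.png",r.capture("scene")[:,:,::-1])
cv2.imwrite("pics/top6.png",r.capture("top")[:,:,::-1])
E
```

```text
t23.67 tcp [ 0.5227 -0.0199  0.073 ] F [-1.1 -0.1  0.5] w 0.0850
t24.18 tcp [ 0.5225 -0.0199  0.0727] F [ 0.2 -0.3  1.6] w 0.0598
t24.71 tcp [ 0.5198 -0.0579  0.0727] F [-1.1  0.1  0.3] w 0.0600
t25.40 tcp [ 0.5155 -0.1222  0.0727] F [ 0.7  0.6 -1.5] w 0.0599
```

View pics/scene6.png

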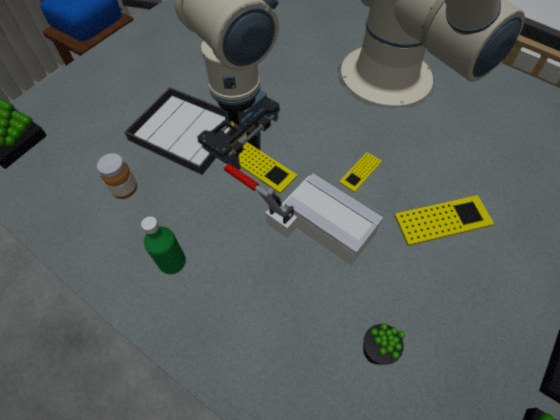

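View pics/top6.png

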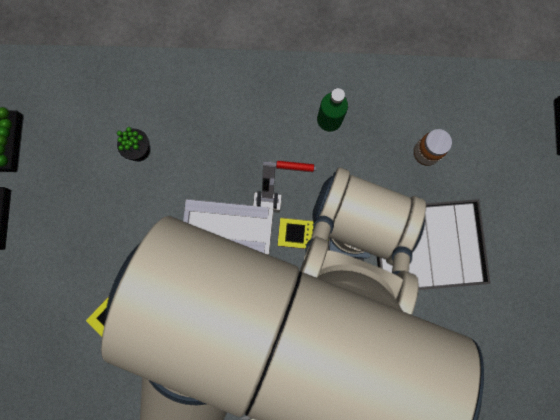

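Plate is gripped level and clear of the jig (scene 268,165). I'll lift it and carry it over the tray.

```bash
python3 - <<'E'
from h import *
p=r.sense()["tcp_pos"]
r.move_l(p+[0,-.02,.035],velocity=.12)
q=W(tray,(0,-.053,.1077))[0]
r.move_l(q,attitude=down(tray[2]),velocity=.13); st()
r.move_l(np.r_[q[:2],.055],velocity=.1); st()
cv2.imwrite("pics/scene7.png",r.capture("scene")[:,:,::-1])
im=cv2.imread("pics/scene7.png");cv2.imwrite("pics/scene7c.png",cv2.resize(im[50:190,100:260],None,fx=4.2,fy=4.2,interpolation=cv2.INTER_CUBIC))
E
```

```text
t27.98 tcp [ 0.5131 -0.3806  0.1077] F [-0.5  0.2 -1.5] w 0.0599
t28.65 tcp [ 0.5132 -0.3813  0.0553] F [-0.6  0.6 -1.4] w 0.0596
```

View pics/scene7c.png

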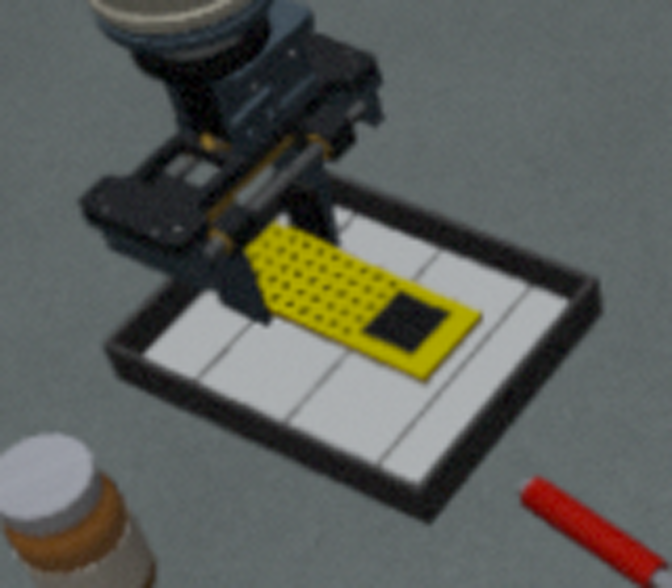

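The plate hangs level over the tray floor, well inside the walls. The fingertips reach about 4 mm below its underside, so I'll tip its far end down slightly. That end then touches first and the release drop is minimal.

```bash
python3 - <<'E'
from h import *
psi=tray[2]; ax=np.array([np.cos(psi),np.sin(psi),0])
q0=down(psi); R=Ro.from_rotvec(-.042*ax)*Ro.from_quat(q0[[1,2,3,0]]); q=R.as_quat()[[3,0,1,2]]
p=r.sense()["tcp_pos"]
r.move_l(np.r_[p[:2],.036],attitude=q,velocity=.05); s=st(); f0=s["wrist_force"]
z=.036
while z>.0285:
    z-=.0008; r.move_l(np.r_[p[:2],z],velocity=.03); r.hold(.05); f=r.sense()["wrist_force"]-f0; print(round(z,4),f.round(1))
    if np.linalg.norm(f)>3.5: break
st(); r.move_gripper(.0,5); st()
E
```

```text
t29.23 tcp [ 0.5135 -0.3815  0.0363] F [ 0.4 -1.5 -0. ] w 0.0598
0.0352 [ 0.1  3.1 -0.6]
0.0344 [-0.6  1.2 -0.9]
0.0336 [-0.6  2.9 -1.1]
0.0328 [-0.9  2.4 -0.7]
0.032 [-0.2  1.  -0.3]
0.0312 [-0.4  2.4 -0.4]
0.0304 [ 0.1  1.6 -1.7]
0.0296 [-1.3  1.  -0.8]
0.0288 [-0.4  1.4  0.1]
0.028 [-0.5  0.8 -0.4]
t32.23 tcp [ 0.5134 -0.3815  0.028 ] F [-0.2 -0.7 -0.4] w 0.0593
t32.45 tcp [ 0.5133 -0.3814  0.028 ] F [ 0.7 -0.5  0.1] w 0.0598
```

```bash
python3 - <<'E'
from h import *
r.move_gripper(.0615,5); r.hold(.1); r.move_gripper(.07); r.hold(.2); st()
p=r.sense()["tcp_pos"]
r.move_l(np.r_[p[:2],.15],velocity=.12)
r.move_to([.35,-.45,.25],down(tray[2])); st()
cv2.imwrite("pics/scene8.png",r.capture("scene")[:,:,::-1])
cv2.imwrite("pics/top8.png",r.capture("top")[:,:,::-1])
for d in r.silhouettes("bar","top"):print(d["score"],d["rect"])
E
```

```text
t33.35 tcp [ 0.5133 -0.3815  0.028 ] F [-0.4  0.4 -0. ] w 0.0696
t35.34 tcp [ 0.3506 -0.4495  0.2492] F [ 0.9 -0.8 -1. ] w 0.0699
0.67 [261.6, 159.6, 314.0, 199.3]
```

View pics/scene8.png

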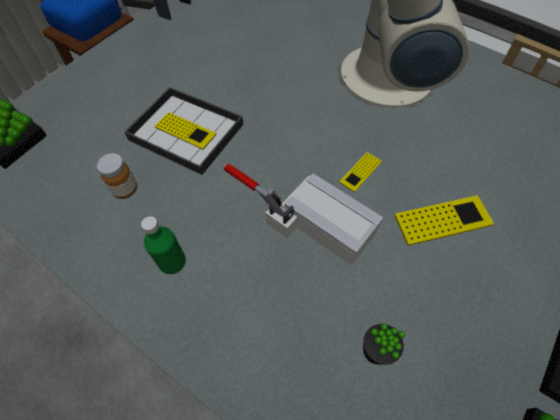

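View pics/top8.png

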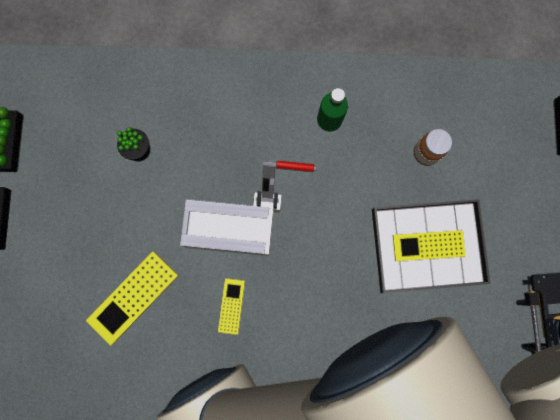

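The plate lies in the tray patch up (top 429,246; scene 186,131). The bar is still open (top 290,166), and the jar, bottle and pot are where they were. Handing in.

```bash
python3 -c "
from bench import r
print(r.finish_job())"
```

```text
the job is handed in; nothing more can be done
None
```

The plate is out of the jig and lying patch side up in the wash tray, with the clamp bar folded back and staying open by itself. I handed the job in after about 35 s of the 67 s; no verdict is reported.

- **Bar:** I swung it by the red handle to about 1.85 rad and let go. It stayed open in every later picture.
- **Slide:** I dragged the plate about 93 mm with roughly 10 N on the patch. A first press briefly reached about 19 N before I eased off, still far below the 60 N limit. The measured plate end was 74 mm beyond the jig mouth, as planned.
- **Placing:** I gripped the plate by its side edges and carried it to the tray. I lowered it slightly tipped, because my fingertips reached about 4 mm below its underside.
- **Not confirmed:** no clear contact force showed that the low end had touched the floor before I opened. The gripped end may have dropped about 5–8 mm (a few mm more if the low end had not touched) onto the floor. I judged the plate flat from the pictures and did not measure its tilt.
- **Last pictures:** the plate is near the middle of the tray, and the jar, bottle, pot and the two other plates look unmoved. The gripper is clear of everything.
- **Disagreement:** the tray pose fit had errors of up to 5 pixels at the two scene-camera corners, which I had read off roughly. The plate had at least 35 mm of room, so I went ahead.

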